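Open the push-and-turn jar of pickling salts

TASK

Open the blue jar of pickling salts: its white child-resistant cap only lets go when it is pressed down hard against its spring and turned anticlockwise, as the red arrows show, but do not force it. The jar may first slide down in its felt-lined wooden block until it is home; lift the cap off without dragging the jar back up, and set it down (not dropped) top side up on the floor of the white tray, so that no acid gets on the bench. Leave the other things where they are.

Things in the scene. Friction and masses are not known exactly. Their poses are not given: they have to be found in the camera images.
- cap_center (a point): Centre (on the axis, half-way up) of the white ribbed cap on the jar: 51 mm across, 28 mm tall, z up out of its flat top with two raised red arrows. It may be gripped across its sides at any yaw. At the start its yaw is the jar's (jar_mouth) to 2 degrees, and 13 mm of neck show between its skirt and the jar's shoulder.
- cap: The same cap; origin at the centre of its open underside. To free its three lugs it must go down 3 mm on the neck against a spring (14 N; it bottoms out hard 2.5 mm deeper, at 20 N) and, held down, turn anticlockwise by 55 to 77 degrees (solid stop at 78). There it lifts straight off. Without the push it is blocked after 5 degrees. Over 55 N between cap and jar damages them.
- jar_mouth (a point): Centre of the rim of the jar's round mouth (34 mm across), hidden in the cap at first; z up, x and y square to the jar's sides. At the start the cap's top is 10 mm above this point.
- jar: Square blue plastic jar, 66 x 66 mm, 114 mm to its rim; origin at the centre of its underside. It stands upright in the block's well, held by felt only: it cannot turn, but slides up or down in it with some 8 N. It may stand 0 to 18 mm above the cork disc in the well: pressing the cap then first pushes the whole jar down until it is home.
- block: Wooden block screwed to the bench, 108 x 108 x 50 mm, with the square well for the jar; origin at the centre of its underside, z up
- tray_floor (a point): Centre of the floor (3 mm above the bench) of the white enamelled tray with a blue rim, fixed on the bench, 170 mm along its x, 150 mm along its y, walls 3 mm thick and 15 mm high; z up
- blue_jar: small dark blue powder jar with a white lid, 40 x 40 x 54 mm, on the bench behind the work; origin at the centre of its underside. To be left alone
- wax_ring: green wax ring, 30 x 30 x 10 mm, on the bench behind the work; to be left alone
- pencil: black pencil, 154 mm long, on the bench behind the work; to be left alone
Not all that is in view belongs to the job. Leave any pink look-alike of the cap alone.

How it is judged:
On the way, in this order (a step that is already met when the one before it is completed fails the run):
1. the cap, still on the neck, is turned far enough anticlockwise for its lugs to be free (54 degrees or more) (angle between the x axis of cap_center and the x axis of jar_mouth, either way round above 0.95 rad and z of cap_center in the frame of jar_mouth below 0.001 m and horizontal distance between cap_center and jar_mouth below 0.006 m), for 0.1 s.
2. the cap is lifted clear of the jar's mouth (z of cap_center in the frame of jar_mouth above 0.02 m), for 0.1 s.
3. the cap is set down in the tray: still held, within 6 mm of the tray's floor (horizontal distance between cap_center and tray_floor below 0.062 m and z of cap_center in the frame of tray_floor below 0.02 m and contact force between the fingers and cap above 0.5 N), for 0.1 s.
At the end, for the whole second after the job is handed in: The cap lies flat and top side up on the tray's floor, its centre within 62 mm of the tray's centre, at rest and released; the jar stands in the block's well, no more than 23 mm above the cork in the well (horizontal distance between cap_center and tray_floor below 0.062 m and z of cap_center in the frame of tray_floor below 0.017 m and angle between cap_center's own z axis and vertical below 0.1 rad and linear speed of cap below 0.02 m/s and z of jar_mouth in the frame of block below 0.148 m); the robot touches nothing.
It fails at once if cap and jar forced: more than 55 N between them (contact force between cap and jar above 55 N).
It fails at once if the jar dragged up in its block, to more than 27 mm above the cork in the well (z of jar_mouth in the frame of block above 0.152 m).
It fails at once if a bystander (small blue jar, wax ring, pencil) moved by more than 20 mm (distance of any of blue_jar, wax_ring, pencil from where it was at the start of the episode above 0.02 m).
It also fails if it takes over 64 s, if anything falls off the work surface, if the arm or the gripper's body presses on something with over 40 N, if the wrist force passes 120 N, or if a joint passes its speed limit or range.

ROBOT

A 6-joint arm with a two-finger parallel gripper is mounted at the origin on a cart in front of the work surface, level with it; the furniture and walls round the work are solid. World frame = base frame: x ahead of the robot, y to its left, z up, the work surface at z = 0. Lengths are in m, angles in rad, forces in N, time in s.
With the tool pointing down it reaches from about 0.35 to 1 m from the base axis. Payload 7.1 kg.
Tool frame: the origin (TCP) lies at the very end of the fingers, on their centre line; the grasp point (between the pads) lies 19 mm behind it; z points along the fingers, y is the line along which they close (so a half turn about z gives the same grasp; the last joint's range is limited). The gripper opens to 85 mm and grips with 20 to 120 N. Pads are 22 mm wide; open, the fingers measure 114 mm over their backs; the gripper's body (76 mm by 85 mm) begins 54 mm behind the grasp point. The pads swing forward as they close: fully open they stand 13 mm farther back than shut.
Start: joints at [-0.019, 0.423, 1.63, -0, 1.089, -0.019], TCP at [0.625, 0, 0.231] pointing down, gripper open.
Joint ranges: [-3, 3], [-0.9, 2.11], [0.09, 2.58], [-1.31, 4.45], [0.11, 2.69], [-2.54, 2.54]. Speed limits (rad/s): [2.39, 2.39, 3.01, 3.14, 3.14, 3.14].

INTERFACE

Orientations are given as a unit quaternion [w, x, y, z].
In Python, from plant import sense, snapshot, camera_model, job_done, recognise gives the robot as it stands.
- The arm moves only by the shell command python3 -m crank 'ROWS' [FORCE]. ROWS is JSON, a list that holds one entry, the list of rows, each a list of 7 numbers: the shift along the world's x, y, z in m, then the turn, a rotation vector about the world's x, y, z in rad, then the opening, from 0 (shut) to 1 (fully open). A call has 1 to 12 rows; each row shifts and turns the commanded pose from where the row before left it; what a row does not reach is not made up. A row lasts 1/8 s, in which the tool goes at most 62.5 mm and 10.7 degrees, less where a joint would pass 70% of its speed; a pose out of reach is approached as far as the arm can. A call is refused whole if a number of a shift passes 0.0625 or a number of a turn 0.188, either way. A call with a gripper value outside its range is refused whole. The fingers move at their own pace and stop on an object; FORCE is the grip in N (left out, the last holds). Time passes only in rows, so rows that do not move let the fingers close. It gives the time, the measured TCP pose, the force, the opening and the grip force at its end, in the units of the state.
- sense(): the state, without advancing time (a new reading comes with each control period).
- snapshot(name): name is "scene" or "side" or "wrist"; returns the picture (400x640x3 uint8, red, green, blue); there is no depth.
- camera_model(name): a dict with "vertical_fov" (degrees; the focal length in pixels is half the picture's height over the tangent of half this angle, whatever the lens; pixels are square), "cx", "cy" (the principal point, pixels), "eye" and "rotation" of the camera in the world; the wrist camera has in their place "mount" (4x4, takes a point from camera to tool coordinates, whose origin is the TCP and whose axes are the flange's). Camera axes: x right, y down, z forward; pixel columns grow to the right and rows downward; lengths in m; the calibration is good to about 2 mm. A picture is of the moment at which its call begins: read the wrist's pose just before it. camera_model takes no time and is no camera call.
- job_done(): hands the job in; it is judged then, once.
Trained networks look in the newest picture that a camera, given by its name, has taken for a name from the list of things; names that differ only in an ending like _2 or _b are one class to them, and where a whole thing is asked for, a point or a joint stands for the part that bears it (a point fixed in the world has none). Each returns a list of dicts, best first, with "score" (0 to 1); they miss things now and then, are a little off and sometimes report something else, mostly with a low value. They report only what shows in the picture. A call takes as long as a camera call. They do not tell look-alikes from the thing itself.
- recognise(target, camera): "extent" ([centre column, centre row, width, height] in pixels, round what is visible of it).
The state is a dict: "t": time; "q": joint angles; "joint_vel": joint speeds; "tau": joint torques, N m; "eef_pos": TCP position; "tool_rot": TCP orientation; "contact_force": force on the tool from outside, world axes, zero at the start; "moment": the same for the moment, N m; "finger_gap": finger opening in m; "grip_force": force on a finger pad.
Only numpy, scipy, OpenCV 4.12 (cv2) and the standard library are available. Lean on these libraries where they do the work, as an engineer would, in place of code of your own. Each camera call takes 0.05 s, during which the arm holds its last target. There are 200 camera calls.

## Working session

There is one attempt and no reset: what is moved stays moved. The work goes in short steps, Python scripts to look and compute and a shell command to move; the robot and the scene stay as the last step left them, time stands still between calls to the robot, and variables do not carry over. Pictures are saved under pics/ and viewed, at most 10 in all, crops included, and the job is handed in when it is done.

```bash
mkdir -p pics; cat > h.py <<'E'
import numpy as np, cv2
from plant import sense, snapshot, camera_model, job_done, recognise
from scipy.spatial.transform import Rotation as R
def snap(n,f):
    im=snapshot(n); cv2.imwrite('pics/'+f,im[:,:,::-1]); return im
def ray(n,u,v,s=None):
    m=camera_model(n); f=200/np.tan(np.radians(m['vertical_fov'])/2)
    d=np.array([(u-m['cx'])/f,(v-m['cy'])/f,1])
    if 'eye' in m: return np.array(m['eye']),np.array(m['rotation'])@d
    M=np.array(m['mount']); q=s['tool_rot']; r=R.from_quat([q[1],q[2],q[3],q[0]]).as_matrix()
    return np.array(s['eef_pos'])+r@M[:3,3], r@M[:3,:3]@d
def onz(n,u,v,z,s=None):
    e,d=ray(n,u,v,s); return e+d*(z-e[2])/d[2]
def tri(rays):
    A=0;b=0
    for e,d in rays:
        d=d/np.linalg.norm(d);P=np.eye(3)-np.outer(d,d);A=A+P;b=b+P@e
    return np.linalg.solve(A,b)
E
python3 - <<'E'
from h import *
s=sense(); print(s)
ims=[]
for c in ['scene','side','wrist']:
    ims.append(snap(c,c+'0.png'))
    print(c,camera_model(c))
    for t in ['cap_center','jar','block','tray_floor']:
        try: print(c,t,[(round(d['score'],2),np.round(d['extent']).tolist()) for d in recognise(t,c)][:3])
        except Exception as e: print(t,e)
E
```

```text
{'t': 0.0, 'q': array([-1.89543000e-02,  4.23838927e-01,  1.63070852e+00,  6.24567672e-06,
        1.08860578e+00, -1.90057453e-02]), 'joint_vel': array([-0.00011457, -0.0005303 , -0.00075879, -0.00134226,  0.0004043 ,
        0.00153935]), 'tau': array([ 6.87376578e-04, -5.57382560e+01, -2.81743366e+01,  7.52266601e-05,
        7.21184188e-03,  1.02962622e-05]), 'eef_pos': array([6.24441117e-01, 6.65419529e-05, 2.30539615e-01]), 'tool_rot': array([-5.64035532e-04,  7.07089403e-01,  7.07123729e-01, -5.39182005e-04]), 'contact_force': array([ 0.50247228, -0.5084889 ,  0.16153224]), 'moment': array([ 0.00407255, -0.02251332, -0.02095938]), 'grip_force': 0.0, 'finger_gap': 0.08528096032821084}
scene {'vertical_fov': 47.62730359225472, 'cx': 320.3250978842817, 'cy': 197.09453905275979, 'eye': array([-0.06871366, -0.66567688,  0.67315705]), 'rotation': array([-0.45731315,  0.82353818, -0.28906336,  0.17056355])}
scene cap_center [(0.86, [225.0, 224.0, 18.0, 19.0]), (0.62, [281.0, 175.0, 20.0, 16.0]), (0.6, [250.0, 192.0, 14.0, 19.0])]
scene jar [(0.78, [283.0, 194.0, 38.0, 30.0])]
scene b
[... 502 characters left out ...]
, [311.0, 270.0, 60.0, 50.0])]
side tray_floor [(0.79, [371.0, 205.0, 83.0, 48.0])]
wrist {'vertical_fov': 62.324718347022454, 'cx': 315.84449563307504, 'cy': 190.5357336615818, 'mount': array([[ 7.10866832e-04, -9.47152989e-01, -3.20781404e-01,
         8.17386845e-02],
       [ 9.99999537e-01,  4.65011720e-04,  8.43032852e-04,
        -7.54285471e-04],
       [-6.49313973e-04, -3.20781855e-01,  9.47152881e-01,
        -1.42874894e-01],
       [ 0.00000000e+00,  0.00000000e+00,  0.00000000e+00,
         1.00000000e+00]])}
wrist cap_center []
wrist jar [(0.77, [158.0, 13.0, 101.0, 25.0])]
wrist block [(0.71, [183.0, 31.0, 140.0, 60.0])]
wrist tray_floor [(0.77, [212.0, 260.0, 149.0, 129.0])]
```

```bash
sed -i "s/np.array(m\['rotation'\])@d/qm(m['rotation'])@d/; s/^def snap(/def qm(q): return R.from_quat([q[1],q[2],q[3],q[0]]).as_matrix()\ndef snap(/" h.py
python3 - <<'E'
from h import *
a=[cv2.imread(f'pics/{c}0.png') for c in ['scene','side','wrist']]
c=np.vstack([np.hstack([cv2.resize(a[0][140:340,190:450],(520,400))[:300,:400],cv2.resize(a[1][160:360,230:430],(400,400))[:300]]),np.hstack([cv2.resize(a[2],(480,300)),np.zeros((300,320,3),np.uint8)])])
cv2.imwrite('pics/m0.png',c)
print('jarcap',tri([ray('scene',281,175),ray('side',309,223)]))
print('block',tri([ray('scene',281,214),ray('side',311,270)]))
print('tray',tri([ray('scene',362,277),ray('side',371,205)]))
for u in [(225,224),(250,192)]:print(onz('scene',*u,.014))
for u in [(363,302),(279,305)]:print(onz('side',*u,.014))
E
```

```text
jarcap [0.49591462 0.16490671 0.12478758]
block [0.49179446 0.16760153 0.00511879]
tray [ 0.48842425 -0.14331468  0.00128166]
[0.34594091 0.20502495 0.014     ]
[0.47834449 0.30081946 0.014     ]
[0.35181665 0.2064282  0.014     ]
[0.49077261 0.29504805 0.014     ]
```

View pics/m0.png

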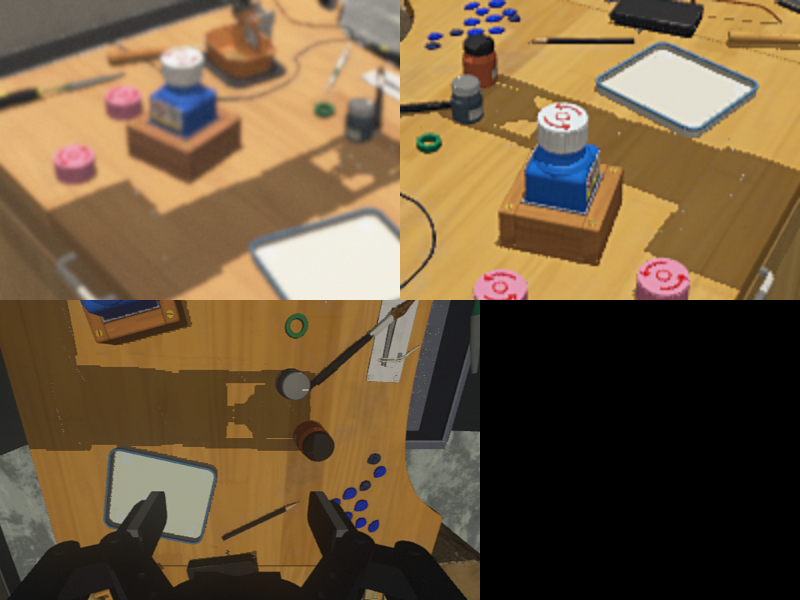

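The jar with its white cap sits in the block near (0.495, 0.165), and in the side crop the cap shows at about (309, 223). The pink look-alikes are on the bench at about (0.35, 0.205) and (0.485, 0.298). The tray is near (0.49, -0.14). Next I move above the jar for a close look.

```bash
python3 -m crank '[[[-0.0255,0.033,0.012,0,0,0,1],[-0.0255,0.033,0.012,0,0,0,1],[-0.0255,0.033,0.012,0,0,0,1],[-0.0255,0.033,0.012,0,0,0,1],[-0.0255,0.033,0.012,0,0,0,1],[0,0,0,0,0,0,1],[0,0,0,0,0,0,1]]]'
python3 - <<'E'
from h import *
s=sense(); print(s['eef_pos'],s['tool_rot'])
im=snap('wrist','w1.png')
for t in ['cap_center','jar','block']:
    print(t,[(round(d['score'],2),np.round(d['extent'],1).tolist()) for d in recognise(t,'wrist')][:3])
for n in ['scene','side']:
    im=snap(n,n+'1.png')
    for t in ['cap_center','tray_floor']:
        print(n,t,[(round(d['score'],2),np.round(d['extent'],1).tolist()) for d in recognise(t,n)][:3])
E
```

```text
t: 1.62
eef_pos: [0.4977, 0.1649, 0.2914]
tool_rot: [0.0, 0.707, 0.707, 0.0]
contact_force: [0.3, 0.3, 0.0]
finger_gap: 0.0856
grip_force: 0.0
[0.49771828 0.1649254  0.29139857] [2.67282901e-04 7.06879896e-01 7.07333528e-01 1.47540948e-04]
cap_center [(0.82, [313.1, 168.5, 56.5, 57.0]), (0.71, [304.9, 27.1, 42.9, 53.7]), (0.64, [202.3, 110.2, 48.4, 44.3])]
jar [(0.83, [311.1, 151.4, 71.5, 65.9]), (0.69, [310.1, 169.2, 56.7, 62.7])]
block [(0.98, [311.9, 150.0, 107.8, 106.2])]
scene cap_center [(0.86, [250.1, 193.1, 13.2, 17.6]), (0.73, [280.9, 173.0, 23.5, 18.8]), (0.6, [226.4, 224.8, 19.8, 16.8])]
scene tray_floor [(0.85, [363.0, 276.6, 98.6, 64.7])]
side cap_center [(0.71, [278.8, 307.0, 26.8, 31.0]), (0.63, [310.1, 221.9, 23.9, 29.0]), (0.57, [362.4, 302.6, 26.9, 29.1])]
side tray_floor [(0.86, [368.5, 204.2, 81.6, 49.5])]
```

View pics/w1.png

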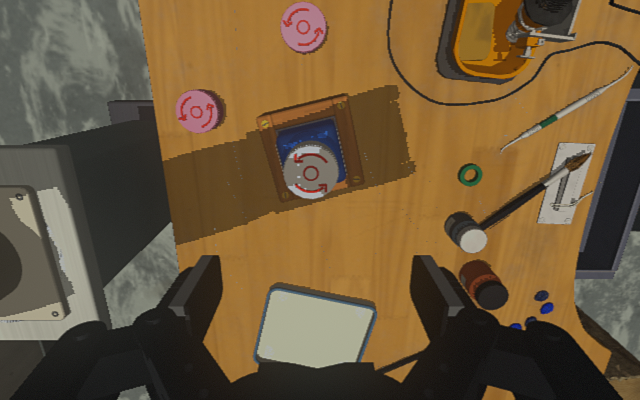

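The wrist view shows the white cap with its red ring at about (310, 173), on the jar in the block (yaw roughly 12°). Nothing stands beside it at finger height.

```bash
python3 - <<'E'
from h import *
s=sense()
def red(f,x0,x1,y0,y1):
    im=cv2.imread('pics/'+f).astype(int); c=im[y0:y1,x0:x1]
    m=(c[...,2]-c[...,1]>70)&(c[...,2]-c[...,0]>60)
    v,u=np.nonzero(m); print(f,len(u)); return (u.min()+u.max())/2+x0 if 0 else u.mean()+x0, v.mean()+y0
w=red('w1.png',285,338,148,198); d=red('side1.png',297,323,207,238)
print(w,d)
r=[ray('wrist',*w,s),ray('side',*d)]
print('top',tri(r))
for z in (.135,.14,.145,.15): print(z,onz('wrist',*w,z,s),onz('side',*d,z))
print('capmid',tri([ray('side',310,222),ray('scene',281,174),ray('wrist',312.5,170,s)]))
print('tray',tri([ray('scene',363,276.6),ray('side',368.5,204.2)]),onz('scene',363,276.6,.012),onz('side',368.5,204.2,.012))
E
```

```text
w1.png 135
side1.png 31
(np.float64(307.7037037037037), np.float64(172.44444444444446)) (np.float64(310.7741935483871), np.float64(218.38709677419354))
top [0.4910534  0.16641153 0.14245392]
0.135 [0.48943361 0.16312702 0.135     ] [0.4976264  0.15869931 0.135     ]
0.14 [0.48955874 0.16452145 0.14      ] [0.49400528 0.16490404 0.14      ]
0.145 [0.48968388 0.16591588 0.145     ] [0.49038417 0.17110877 0.145     ]
0.15 [0.48980901 0.16731031 0.15      ] [0.48676306 0.17731349 0.15      ]
capmid [0.49434421 0.16373748 0.12796497]
tray [ 0.49400223 -0.14260813  0.00071881] [ 0.48478948 -0.15131915  0.012     ] [ 0.48737686 -0.12611217  0.012     ]
```

```bash
python3 -m crank '[[[-0.003,0,-0.045,0,0,0,1],[-0.003,0,-0.045,0,0,0,1],[0,0,0,0,0,0,1],[0,0,0,0,0,0,1]]]'
python3 - <<'E'
from h import *
s=sense(); print(s['eef_pos'])
im=snap('wrist','w2.png')
print([(round(d['score'],2),np.round(d['extent'],1).tolist()) for d in recognise('cap_center','wrist')][:3])
c=im[100:330,220:420].astype(int)
m=(c[...,0]-c[...,1]>70)&(c[...,0]-c[...,2]>60)
v,u=np.nonzero(m);print(len(u),u.min()+220,u.max()+220,v.min()+100,v.max()+100)
w=(u.mean()+220,v.mean()+100);print(w)
for z in (.138,.142,.146):print(onz('wrist',*w,z,s))
E
```

```text
t: 2.62
eef_pos: [0.4926, 0.1653, 0.2027]
tool_rot: [0.0, 0.707, 0.707, 0.001]
contact_force: [0.3, -0.1, 0.6]
finger_gap: 0.0853
grip_force: 0.0
[0.49255593 0.1653349  0.20265527]
[(0.86, [306.4, 25.4, 59.3, 49.8]), (0.83, [317.6, 204.6, 76.4, 83.3]), (0.63, [176.2, 118.8, 61.3, 56.9])]
281 294 338 184 235
(np.float64(315.6868327402135), np.float64(207.16370106761565))
[0.49199219 0.1649857  0.138     ]
[0.4919841  0.16656627 0.142     ]
[0.49197602 0.16814684 0.146     ]
```

View pics/w2.png

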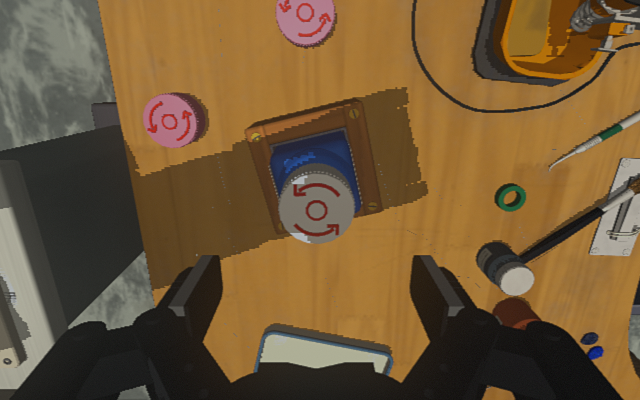

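The cap is centred at about (317, 210), which puts it at roughly (0.492, 0.167). I descend around it and close gently.

```bash
python3 -m crank '[[[-0.0005,0.001,-0.04,0,0,0,1],[0,0,-0.03,0,0,0,1],[0,0,-0.018,0,0,0,1],[0,0,0,0,0,0,1],[0,0,0,0,0,0,0.3],[0,0,0,0,0,0,0.3],[0,0,0,0,0,0,0.3],[0,0,0,0,0,0,0.3],[0,0,0,0,0,0,0.3]]]' 30
```

```text
t: 3.85
eef_pos: [0.4923, 0.1663, 0.1148]
tool_rot: [0.001, 0.707, 0.707, 0.001]
contact_force: [-0.0, -1.3, 6.5]
finger_gap: 0.0502
grip_force: 32.0
```

```bash
python3 -m crank '[[[0,0,0,0,0,0,0],[0,0,0,0,0,0,0],[0,0,0,0,0,0,0]]]' 100; python3 -m crank '[[[0,0,-0.002,0,0,0,0],[0,0,-0.001,0,0,0,0]]]';python3 -m crank '[[[0,0,-0.002,0,0,0,0],[0,0,-0.001,0,0,0,0]]]';python3 -m crank '[[[0,0,-0.002,0,0,0,0],[0,0,-0.001,0,0,0,0]]]'
```

```text
t: 4.22
eef_pos: [0.4923, 0.1663, 0.1148]
tool_rot: [0.001, 0.707, 0.707, 0.001]
contact_force: [0.0, -1.3, 6.5]
finger_gap: 0.0485
grip_force: 101.8
t: 4.47
eef_pos: [0.4923, 0.1663, 0.1119]
tool_rot: [0.001, 0.707, 0.707, 0.001]
contact_force: [-0.7, -1.1, 8.5]
finger_gap: 0.0489
grip_force: 101.8
t: 4.72
eef_pos: [0.4923, 0.1663, 0.1088]
tool_rot: [0.001, 0.707, 0.707, 0.001]
contact_force: [0.2, -1.3, 7.9]
finger_gap: 0.0488
grip_force: 101.8
t: 4.97
eef_pos: [0.4923, 0.1663, 0.1061]
tool_rot: [0.001, 0.707, 0.707, 0.001]
contact_force: [-1.0, -0.6, 12.3]
finger_gap: 0.0485
grip_force: 102.1
```

```bash
for i in 1 2 3; do python3 -m crank '[[[0,0,-0.001,0,0,0,0],[0,0,0,0,0,0,0]]]' | grep -E "eef|contact"; done
```

```text
eef_pos: [0.4923, 0.1663, 0.1053]
contact_force: [-1.8, -1.4, 14.1]
eef_pos: [0.4923, 0.1663, 0.1045]
contact_force: [-3.2, -1.2, 15.9]
eef_pos: [0.4923, 0.1663, 0.1037]
contact_force: [-3.9, -2.1, 18.5]
```

```bash
python3 -m crank '[[[0,0,0,0,0,0.1,0],[0,0,0,0,0,0.1,0],[0,0,0,0,0,0.1,0],[0,0,0,0,0,0,0]]]'; python3 -c "
from h import *
print(sense()['moment'],sense()['q'])"
```

```text
t: 6.22
eef_pos: [0.4932, 0.1667, 0.104]
tool_rot: [0.002, 0.593, 0.805, 0.002]
contact_force: [-1.8, -0.1, 16.9]
finger_gap: 0.0485
grip_force: 102.8
[-0.07255181  0.22864592  0.06867908] [3.03106904e-01 4.61938209e-01 1.94404846e+00 2.56021581e-06
 7.30353709e-01 1.92825372e-03]
```

```bash
python3 -m crank '[[[0,0,0,0,0,0.1,0],[0,0,0,0,0,0.1,0],[0,0,0,0,0,0.1,0],[0,0,0,0,0,0.1,0],[0,0,0,0,0,0,0]]]';  python3 -m crank '[[[0,0,0,0,0,0.1,0],[0,0,0,0,0,0.1,0],[0,0,0,0,0,0.1,0],[0,0,0,0,0,0.1,0],[0,0,0,0,0,0.05,0],[0,0,0,0,0,0,0],[0,0,0,0,0,0,0]]]'; python3 -c "
from h import *
s=sense();print(s['moment'],s['q'],np.degrees(R.from_quat(np.roll(s['tool_rot'],-1)).as_euler('ZYX')))"
```

```text
t: 6.85
eef_pos: [0.4935, 0.1668, 0.1041]
tool_rot: [0.002, 0.421, 0.907, 0.002]
contact_force: [0.1, -0.5, 16.8]
finger_gap: 0.0485
grip_force: 102.8
t: 7.72
eef_pos: [0.4934, 0.1668, 0.104]
tool_rot: [0.002, 0.209, 0.978, 0.001]
contact_force: [-1.2, -0.9, 17.0]
finger_gap: 0.0487
grip_force: 102.8
[0.02569521 0.17806206 0.03175992] [ 3.03126835e-01  4.61914459e-01  1.94379988e+00  6.88108613e-05
  7.30122222e-01 -8.47007890e-01] [155.89446367   0.24536663 179.77961297]
```

Turned 66° with almost no torque. Now I lift gently and watch for a pull.

```bash
python3 -m crank '[[[0,0,0.003,0,0,0,0],[0,0,0.003,0,0,0,0],[0,0,0,0,0,0,0]]]'; python3 -m crank '[[[0,0,0.004,0,0,0,0],[0,0,0.004,0,0,0,0],[0,0,0,0,0,0,0]]]';
```

```text
t: 8.1
eef_pos: [0.4926, 0.1666, 0.1089]
tool_rot: [0.002, 0.209, 0.978, 0.001]
contact_force: [1.2, 0.8, 5.6]
finger_gap: 0.0486
grip_force: 102.5
t: 8.48
eef_pos: [0.491, 0.166, 0.1155]
tool_rot: [0.0, 0.209, 0.978, -0.0]
contact_force: [1.1, 0.5, 0.0]
finger_gap: 0.0483
grip_force: 103.3
```

```bash
python3 - <<'E'
from h import *
a=snap('side','s3.png');b=snap('wrist','w3.png')
c=np.hstack([cv2.resize(a[180:300,250:370],(400,400)),cv2.resize(b[100:300,200:400],(400,400))])
cv2.imwrite('pics/m3.png',c[:,:,::-1])
E
```

```text
(no output)
```

View pics/m3.png

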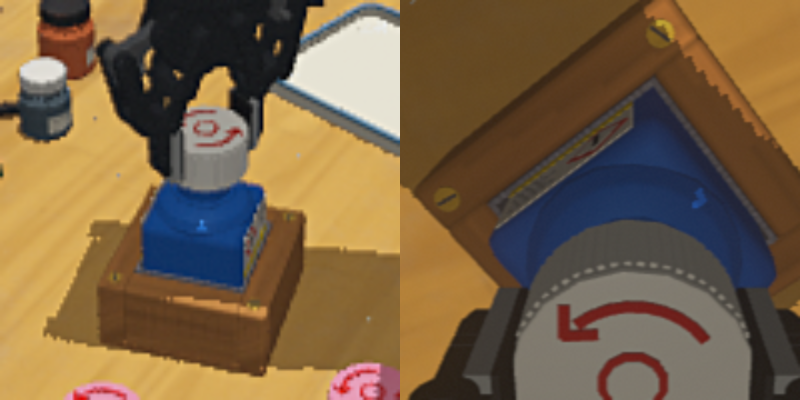

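The picture shows the cap held level and rising off the neck, at about (215, 150) in the left crop. The jar is still down in the block, and the pulling force is near zero. I lift clear and work out where the tray is.

```bash
python3 -m crank '[[[0,0,0.02,0,0,0,0],[0,0,0.03,0,0,0,0],[0,0,0.04,0,0,0,0],[0,0,0,0,0,0,0]]]'; python3 - <<'E'
from h import *
# tray corners from outline in start wrist picture
s={'eef_pos':[.62444,0,.23054],'tool_rot':[-5.64e-4,.70709,.70712,-5.39e-4]}
im=cv2.imread('pics/wrist0.png').astype(int)
c=im[180:340,120:300]; m=((c.min(2)>115)&(c.max(2)-c.min(2)<45)).astype(np.uint8)
n,l,st,ce=cv2.connectedComponentsWithStats(m); k=1+st[1:,4].argmax()
ct,_=cv2.findContours((l==k).astype(np.uint8),0,1)
r=cv2.minAreaRect(ct[0]);p=cv2.boxPoints(r)+[120,180]
P=np.array([onz('wrist',*q,.004,s) for q in p]);print(st[k],p,P,P.mean(0))
E
```

```text
t: 9.07
eef_pos: [0.4921, 0.1665, 0.2077]
tool_rot: [0.002, 0.209, 0.978, 0.001]
contact_force: [0.4, 0.1, -0.6]
finger_gap: 0.0489
grip_force: 105.3
[  26   21  139  116 9858] [[135.5        292.49999237]
 [154.         199.99999428]
 [286.30767822 226.46152496]
 [267.80767822 318.96151733]] [[ 0.38557959 -0.1846644   0.004     ]
 [ 0.43035709 -0.05456574  0.004     ]
 [ 0.58707991 -0.08896955  0.004     ]
 [ 0.55807881 -0.22685725  0.004     ]] [ 0.49027385 -0.13876423  0.004     ]
```

```bash
python3 -m crank '[[[0,-0.05,0,0,0,0,0],[0,-0.051,0,0,0,0,0],[0,-0.051,0,0,0,0,0],[0,-0.051,0,0,0,0,0],[0,-0.051,0,0,0,0,0],[0,-0.052,0,0,0,0,0],[0,0,-0.05,0,0,0,0],[0,0,-0.05,0,0,0,0],[0,0,-0.05,0,0,0,0],[0,0,-0.02,0,0,0,0],[0,0,0,0,0,0,0],[0,0,0,0,0,0,0]]]' && python3 - <<'E'
from h import *
a=snap('scene','c4.png');b=snap('side','s4.png')
c=np.hstack([cv2.resize(a[200:340,290:430],(400,400)),cv2.resize(b[130:270,310:450],(400,400))])
cv2.imwrite('pics/m4.png',c[:,:,::-1])
E
```

```text
t: 10.58
eef_pos: [0.4909, -0.1399, 0.0355]
tool_rot: [-0.0, 0.209, 0.978, 0.0]
contact_force: [-0.6, 0.7, 0.2]
finger_gap: 0.0484
grip_force: 105.3
```

View pics/m4.png

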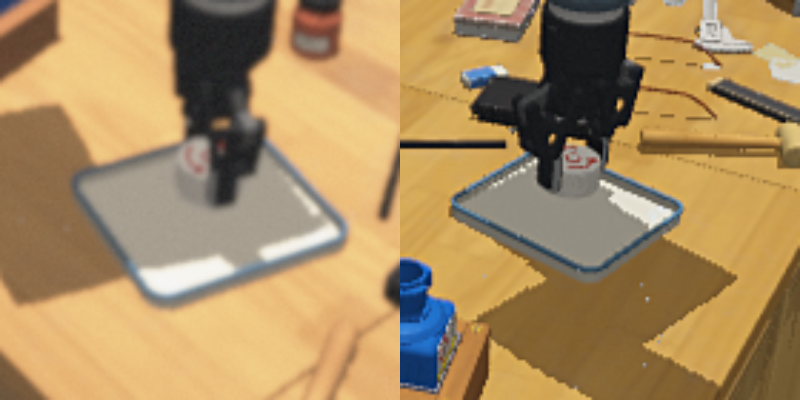

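The cap hangs over the tray, level and about 30 mm up, at about (195, 175) in the scene crop. Now I lower it until it touches.

```bash
python3 -m crank '[[[0,0,-0.015,0,0,0,0],[0,0,-0.01,0,0,0,0],[0,0,-0.003,0,0,0,0],[0,0,0,0,0,0,0]]]' | grep -E "eef|contact"; for i in 1 2; do python3 -m crank '[[[0,0,-0.0015,0,0,0,0],[0,0,0,0,0,0,0]]]' | grep -E "eef|contact"; done
```

```text
eef_pos: [0.4907, -0.1399, 0.0069]
contact_force: [0.0, -0.9, -1.2]
eef_pos: [0.4911, -0.14, 0.0059]
contact_force: [0.5, -0.4, -0.7]
eef_pos: [0.4913, -0.1401, 0.0048]
contact_force: [-0.7, 1.1, 5.6]
```

```bash
python3 -m crank '[[[0,0,0,0,0,0,0],[0,0,0,0,0,0,0],[0,0,0,0,0,0,0.8],[0,0,0,0,0,0,0.8],[0,0,0,0,0,0,0.8],[0,0,0,0,0,0,0.8],[0,0,0.01,0,0,0,0.8],[0,0,0.03,0,0,0,0.8],[0,0,0.05,0,0,0,0.8],[0,0,0.05,0,0,0,0.8],[0,0,0,0,0,0,0.8],[0,0,0,0,0,0,0.8]]]' 30 && python3 - <<'E'
from h import *
a=snap('wrist','w5.png');b=snap('side','s5.png')
c=np.hstack([cv2.resize(a,(480,300)),cv2.resize(b[150:300,240:400],(320,300))])
cv2.imwrite('pics/m5.png',c[:,:,::-1])
E
```

```text
t: 13.18
eef_pos: [0.4907, -0.1399, 0.1445]
tool_rot: [0.0, 0.209, 0.978, -0.0]
contact_force: [0.7, -0.3, -0.4]
finger_gap: 0.0679
grip_force: 0.0
```

View pics/m5.png

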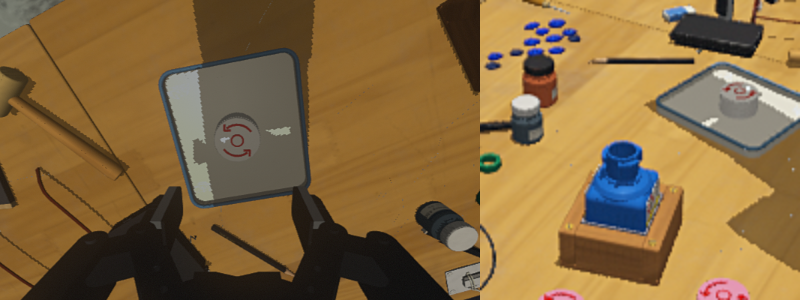

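The cap lies flat, arrows up, at the middle of the tray, at about (237, 138) in the left view. The open jar stands home in its block and the gripper is clear.

```bash
python3 -c "
from plant import job_done
print(job_done())"
```

```text
the job is handed in; nothing more can be done
None
```

The jar is open and still home in its block; the cap lies released, top side up, on the floor of the white tray, and the job is handed in, though no verdict came back.

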